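# Rattle test: find the parts case with the loose part and hold it out

## Robot

A 6-joint arm with a two-finger parallel gripper is mounted at the origin on a cart in front of the work surface, level with it; the furniture and walls round the work are solid. World frame = base frame: x ahead of the robot, y to its left, z up, the work surface at z = 0. Lengths are in m, angles in rad, forces in N, time in s.
With the tool pointing down it reaches from about 0.275 to 0.825 m from the base axis. Payload 4.9 kg.
Tool frame: the origin (TCP) lies midway between the tips of the shut fingers; the grasp point (between the pads) lies 19 mm behind it (grip_point_offset is the distance from the TCP to the grasp point, in m); z points along the fingers, y is the line along which they close (so a half turn about z gives the same grasp; the last joint's range is limited). The gripper opens to 85 mm and grips with 20 to 120 N. Pads are 22 mm wide; open, the fingers measure 114 mm over their backs; the gripper's body (76 mm by 85 mm) begins 54 mm behind the grasp point. The pads swing forward as they close: fully open they stand 13 mm farther back than shut.
Start: joints at [-0.134, 0.326, -0.193, 1.052, 0, 1.437], TCP at [0.55, 0, 0.231] pointing down, gripper open.
Joint ranges: [-2.65, 2.65], [-0.97, 1.79], [-1.3, 1.35], [-1.93, 2.1], [-1.47, 1.37], [-3.14, 3.14]. Speed limits (rad/s): [2.57, 2.57, 3.14, 3.14, 3.14, 3.14].

## Interface

Orientations are given as a rotation vector (axis times angle).
In Python, from cell import * gives the robot as it stands. Calls block until the motion is done:
- movep(position, orientation): joint-space move of the TCP to a pose.
- move_l(position, velocity=0.15, rot=None, until_force=None): straight line of the TCP; rot=None keeps the orientation; velocity is the mean speed in m/s. With until_force (N) it stops when the force on the tool has changed by that much, and returns True; else False.
- set_joints(angles): joint-space move.
- let_go() and grab(newtons=None): open the fingers fully, or close them until they stop; newtons is the grip in N (None keeps the last).
- sleep(seconds).
- ik(position, orientation): joint angles nearest the present ones, or None.
- get_state(): the state.
- grab_frame(name): name is "scene" or "side" or "wrist"; returns a dict with "img" (400x640x3 uint8, red, green, blue), "fx", "fy", "cx", "cy" (pixels), "cam_to_world" (4x4, takes a point from camera to world coordinates); the wrist camera has in their place "T_tool_cam" (4x4, takes a point from camera to tool coordinates, whose origin is the TCP and whose axes are the flange's). Camera axes: x right, y down, z forward; pixel columns grow to the right and rows downward; lengths in m; the calibration is good to about 2 mm. A picture is of the moment at which its call begins: read the wrist's pose just before it. There is no depth.
A pose or a line that the arm cannot do raises MotionError and nothing moves.
- sign_off(): hands the job in; it is judged then, once.
Trained networks look in the newest picture that a camera, given by its name, has taken for a name from the list of things; names that differ only in an ending like _2 or _b are one class to them, and where a whole thing is asked for, a point or a joint stands for the part that bears it (a point fixed in the world has none). Each returns a list of dicts, best first, with "score" (0 to 1); they miss things now and then, are a little off and sometimes report something else, mostly with a low value. They report only what shows in the picture. A call takes as long as a camera call.
- spot_in(camera, name): "centre" ([column, row] in pixels, amid what is visible of it).
- silhouettes(camera, name): "mask" (400x640 bool, what is visible of it) and "centre" ([column, row] in pixels, amid what is visible of it).
- tip_of(camera, name): "centre" ([column, row] in pixels: a listed point, or the origin of a listed thing).
The state is a dict: "clock": time; "q": joint angles; "joint_velocities": joint speeds; "tau": joint torques, N m; "position": TCP position; "eef_rot": TCP orientation; "contact_force": force on the tool from outside, world axes, zero at the start; "wrist_torque": the same for the moment, N m; "finger_gap": opening from 0.0 (shut) to 1.0 (fully open); "grasp_force": force on a finger pad.
Only numpy, scipy, OpenCV 4.12 (cv2) and the standard library are available. Lean on these libraries where they do the work, as an engineer would, in place of code of your own. Each camera call takes 0.05 s, during which the arm holds its last target. There are 200 camera calls.

## Task

One of the three sealed parts cases has a part loose inside. Pick up each case in turn, blue lid first, then yellow, then green, and shake it: rock it clearly (20 degrees or so), far end down and then near end down. Finish with the two quiet cases set back where they stood and the one that rattles still in the gripper, held level and still about 15 cm above the middle of the steel tray, without putting it down or letting go; leave the jar, the label roll and the tape roll alone.

Things in the scene. Friction and masses are not known exactly. Their poses are not given: they have to be found in the camera images.
- case_blue: loose sealed parts case, blue lid, grey body, 140 x 54 x 49 mm high, 0.2 to 0.5 kg (weights differ by chance, whatever is inside); origin at the centre of its underside, x along its 140 mm length, z up. Pinch it across its smooth upright 54 mm width at mid-length. The lid stays shut. It stands on a fixed round rubber mat, 2 mm thick, 164 mm across, its +x end roughly away from the robot (far end)
- case_yellow: loose sealed parts case, yellow lid, grey body, 140 x 54 x 49 mm high, 0.2 to 0.5 kg (weights differ by chance, whatever is inside); origin at the centre of its underside, x along its 140 mm length, z up. Pinch it across its smooth upright 54 mm width at mid-length. The lid stays shut. It stands on a fixed round rubber mat, 2 mm thick, 164 mm across, its +x end roughly away from the robot (far end)
- case_green: loose sealed parts case, green lid, grey body, 140 x 54 x 49 mm high, 0.2 to 0.5 kg (weights differ by chance, whatever is inside); origin at the centre of its underside, x along its 140 mm length, z up. Pinch it across its smooth upright 54 mm width at mid-length. The lid stays shut. It stands on a fixed round rubber mat, 2 mm thick, 164 mm across, its +x end roughly away from the robot (far end)
- blue_liner: cork floor inside the case with the blue lid, fixed, out of sight, 4 mm above the case's origin, same axes (for judging). In exactly one case, another each time, a 90 g steel ball, 28 mm across, rolls and knocks freely on this floor, with 104 mm of travel along x; the other two cases hold nothing loose
- yellow_liner: cork floor inside the case with the yellow lid, fixed, out of sight, 4 mm above the case's origin, same axes (for judging). In exactly one case, another each time, a 90 g steel ball, 28 mm across, rolls and knocks freely on this floor, with 104 mm of travel along x; the other two cases hold nothing loose
- green_liner: cork floor inside the case with the green lid, fixed, out of sight, 4 mm above the case's origin, same axes (for judging). In exactly one case, another each time, a 90 g steel ball, 28 mm across, rolls and knocks freely on this floor, with 104 mm of travel along x; the other two cases hold nothing loose
- steel_tray: empty fixed steel tray, 192 mm (its x) by 262 mm (its y), 28 mm high, on the table beyond the cases; origin at the centre of its underside
- red_cap_jar: bystander: loose white jar with a red cap, 72 mm diameter, 121 mm high; origin at the centre of its underside
- label_roll: bystander: loose roll of white blank labels, 68 mm diameter, 40 mm high; origin at the centre of its underside
- tape_roll: bystander: loose roll of brown tape, 104 mm diameter, 48 mm high; origin at the centre of its underside

How it is judged:
On the way, in this order (a step that is already met when the one before it is completed fails the run):
1. the case with the blue lid, held up with its origin over 40 mm above the table, has its far (+x) end dipped by more than 0.2 rad (height (world z) of case_blue above 0.04 m and angle between case_blue's own x axis and vertical above 1.77 rad and contact force between the fingers and case_blue above 0.5 N), for 0.04 s.
2. then, still held up, that case has its near (-x) end dipped by more than 0.2 rad (height (world z) of case_blue above 0.04 m and angle between case_blue's own x axis and vertical below 1.37 rad and contact force between the fingers and case_blue above 0.5 N), for 0.04 s.
3. the case with the yellow lid, held up with its origin over 40 mm above the table, has its far (+x) end dipped by more than 0.2 rad (height (world z) of case_yellow above 0.04 m and angle between case_yellow's own x axis and vertical above 1.77 rad and contact force between the fingers and case_yellow above 0.5 N), for 0.04 s.
4. then, still held up, that case has its near (-x) end dipped by more than 0.2 rad (height (world z) of case_yellow above 0.04 m and angle between case_yellow's own x axis and vertical below 1.37 rad and contact force between the fingers and case_yellow above 0.5 N), for 0.04 s.
5. the case with the green lid, held up with its origin over 40 mm above the table, has its far (+x) end dipped by more than 0.2 rad (height (world z) of case_green above 0.04 m and angle between case_green's own x axis and vertical above 1.77 rad and contact force between the fingers and case_green above 0.5 N), for 0.04 s.
6. then, still held up, that case has its near (-x) end dipped by more than 0.2 rad (height (world z) of case_green above 0.04 m and angle between case_green's own x axis and vertical below 1.37 rad and contact force between the fingers and case_green above 0.5 N), for 0.04 s.
At the end, for the whole second after the job is handed in: Fingers hold the case with the loose ball: origin within 70 mm horizontally of the tray's centre, 100 to 300 mm above the table, within 0.2 rad of level, under 0.04 m/s. The other two stand upright and still, origin under 10 mm high, within 50 mm of their starts (((contact force between blue_liner and anything else above 0.2 N and height (world z) of case_blue between 0.1 and 0.3 m and horizontal distance between case_blue and steel_tray below 0.07 m and angle between case_blue's own z axis and vertical below 0.2 rad and linear speed of case_blue below 0.04 m/s and contact force between the fingers and case_blue above 1 N and distance of each of case_yellow, case_green from where it was at the start of the episode below 0.05 m and height (world z) of each of case_yellow, case_green below 0.01 m and angle between each of case_yellow, case_green's own z axis and vertical below 0.1 rad and linear speed of each of case_yellow, case_green below 0.03 m/s) or (contact force between yellow_liner and anything else above 0.2 N and height (world z) of case_yellow between 0.1 and 0.3 m and horizontal distance between case_yellow and steel_tray below 0.07 m and angle between case_yellow's own z axis and vertical below 0.2 rad and linear speed of case_yellow below 0.04 m/s and contact force between the fingers and case_yellow above 1 N and distance of each of case_blue, case_green from where it was at the start of the episode below 0.05 m and height (world z) of each of case_blue, case_green below 0.01 m and angle between each of case_blue, case_green's own z axis and vertical below 0.1 rad and linear speed of each of case_blue, case_green below 0.03 m/s) or (contact force between green_liner and anything else above 0.2 N and height (world z) of case_green between 0.1 and 0.3 m and horizontal distance between case_green and steel_tray below 0.07 m and angle between case_green's own z axis and vertical below 0.2 rad and linear speed of case_green below 0.04 m/s and contact force between the fingers and case_green above 1 N and distance of each of case_blue, case_yellow from where it was at the start of the episode below 0.05 m and height (world z) of each of case_blue, case_yellow below 0.01 m and angle between each of case_blue, case_yellow's own z axis and vertical below 0.1 rad and linear speed of each of case_blue, case_yellow below 0.03 m/s))); the arm keeps its last pose, push and grip.
It fails at once if the red cap jar is moved by more than 30 mm or tipped by more than 0.3 rad (distance of red_cap_jar from where it was at the start of the episode above 0.03 m or angle between red_cap_jar's own z axis and vertical above 0.3 rad).
It fails at once if the label roll is moved by more than 30 mm or tipped by more than 0.3 rad (distance of label_roll from where it was at the start of the episode above 0.03 m or angle between label_roll's own z axis and vertical above 0.3 rad).
It fails at once if the tape roll is moved by more than 30 mm or tipped by more than 0.3 rad (distance of tape_roll from where it was at the start of the episode above 0.03 m or angle between tape_roll's own z axis and vertical above 0.3 rad).
It also fails if it takes over 72 s, if anything falls off the work surface, if the arm or the gripper's body presses on something with over 40 N, if the wrist force passes 120 N, or if a joint passes its speed limit or range.

## Working session

There is one attempt and no reset: what is moved stays moved. The work goes in short steps, each a Python script; the robot and the scene stay as the last script left them, time stands still between calls to the robot, and variables do not carry over. Pictures are saved under pics/ and viewed, at most 10 in all, crops included, and the job is handed in when it is done.

```bash
mkdir -p pics; ls; cat > h.py <<'E'
from cell import *
import numpy as np, cv2
from scipy.spatial.transform import Rotation as R
def campose(f,st=None):
    if "cam_to_world" in f: return np.array(f["cam_to_world"])
    T=np.eye(4);T[:3,:3]=R.from_rotvec(st["eef_rot"]).as_matrix();T[:3,3]=st["position"]
    return T@np.array(f["T_tool_cam"])
def onplane(f,T,px,z):
    px=np.atleast_2d(px).astype(float)
    d=np.c_[(px[:,0]-f["cx"])/f["fx"],(px[:,1]-f["cy"])/f["fy"],np.ones(len(px))]@T[:3,:3].T
    o=T[:3,3]; return o+d*((z-o[2])/d[:,2])[:,None]
def save(n,f): cv2.imwrite(f"pics/{n}.png",f["img"][:,:,::-1])
E
python3 - <<'E'
from h import *
s=get_state();print(s["clock"],s["position"],s["eef_rot"],s["contact_force"],s["wrist_torque"],s["finger_gap"])
ims=[]
for c in ["scene","side"]:
    f=grab_frame(c);ims.append(f["img"]);T=campose(f)
    print(c,T.round(2).tolist())
    for n,z in [("case_blue",0),("case_yellow",0),("case_green",0),("steel_tray",0),("red_cap_jar",0),("label_roll",0),("tape_roll",0)]:
        for r in tip_of(c,n)[:1]: print(n,round(r["score"],2),np.round(r["centre"]),onplane(f,T,r["centre"],.002)[0].round(3))
        
        if n[:4]=="case":
            for r in silhouettes(c,n)[:1]: print("  mask",round(r["score"],2),cv2.boundingRect(r["mask"].astype(np.uint8)))
    save(c,f)
E
```

```text
pics
0.0 [5.49422139e-01 8.56341078e-05 2.30495265e-01] [-2.22048838e+00 -2.22044913e+00  1.65910712e-03] [-0.20140069 -0.63045368  0.13528075] [-0.02276268 -0.01497254 -0.02555451] 1.002975699521045
scene [[0.65, -0.47, 0.59, -0.36], [-0.76, -0.41, 0.51, -0.85], [0.0, -0.78, -0.62, 1.04], [0.0, 0.0, 0.0, 1.0]]
case_blue 0.69 [338. 245.] [ 0.471 -0.206  0.002]
  mask 0.96 (319, 227, 46, 35)
case_yellow 0.85 [245. 195.] [0.446 0.226 0.002]
  mask 0.92 (228, 172, 35, 33)
case_green 0.94 [295. 219.] [ 0.47  -0.01   0.002]
  mask 0.95 (275, 199, 34, 35)
red_cap_jar 0.92 [382. 218.] [ 0.674 -0.238  0.002]
label_roll 0.48 [267. 159.] [0.668 0.338 0.002]
tape_roll 0.58 [385. 277.] [ 0.455 -0.4    0.002]
side [[-0.97, -0.16, 0.18, 0.34], [-0.24, 0.65, -0.72, 0.79], [0.0, -0.74, -0.67, 0.81], [0.0, 0.0, 0.0, 1.0]]
case_blue 0.88 [357. 180.] [ 0.454 -0.222  0.002]
  mask 0.93 (335, 158, 45, 32)
case_yellow 0.68 [327. 292.] [0.454 0.227 0.002]
  mask 0.86 (295, 271, 62, 34)
case_green 0.69 [346. 224.] [ 0.451 -0.012  0.002]
  mask 0.79 (321, 205, 53, 27)
steel_tray 0.9 [263. 217.] [0.692 0.015 0.002]
red_cap_jar 0.97 [294. 167.] [ 0.674 -0.242  0.002]
label_roll 0.86 [234. 311.] [0.653 0.33  0.002]
tape_roll 0.6 [366. 149.] [ 0.449 -0.405  0.002]
```

View pics/scene.png

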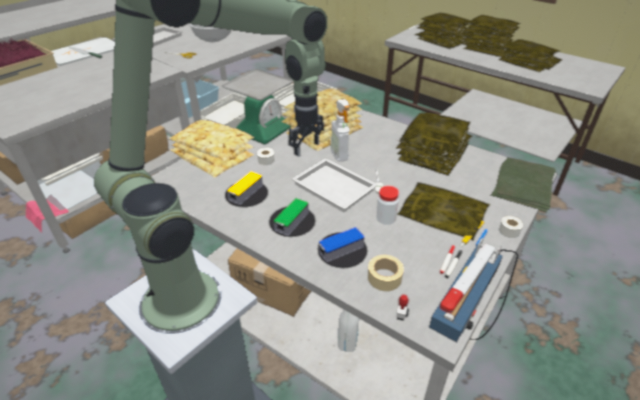

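View pics/side.png

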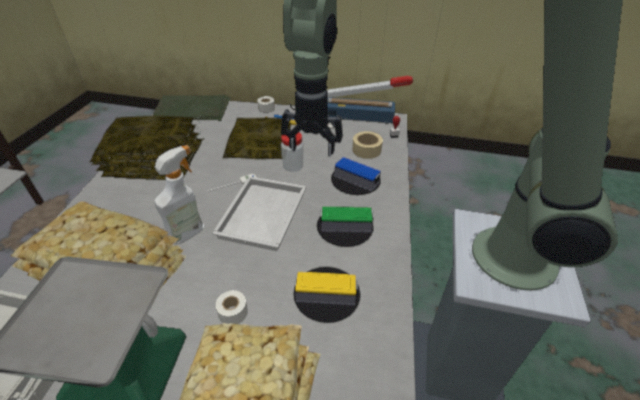

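```bash
python3 - <<'E'
from h import *
f=grab_frame("wrist");print(np.array(f["T_tool_cam"]).round(3).tolist(),f["fx"])
for p in [(.46,-.214),(.45,.227),(.46,-.011),(.69,.015)]:
  for yaw in (0,np.pi):
    for pitch in (-.35,0,.35):
      o=(R.from_euler("z",yaw)*R.from_rotvec([np.pi,0,0]))
      o=R.from_euler("y",pitch)*o
      for z in ((.03,.2) if pitch==0 else (.2,)):
        q=ik([*p,z],o.as_rotvec()); print(p,round(yaw,1),pitch,z,None if q is None else np.round(q,2))
E
```

```text
[[-0.001, -0.959, -0.283, 0.072], [1.0, -0.001, 0.0, 0.0], [-0.001, -0.283, 0.959, -0.142], [0.0, 0.0, 0.0, 1.0]] 344.21370845134965
(0.46, -0.214) 0 -0.35 0.2 [-0.72  0.07 -0.67  0.56  0.23  2.45]
(0.46, -0.214) 0 0 0.03 [-0.58  0.48 -0.55  0.54  0.    2.56]
(0.46, -0.214) 0 0 0.2 [-0.58  0.27 -0.35  0.95  0.    2.56]
(0.46, -0.214) 0 0.35 0.2 [-0.48  0.53 -0.02  1.33 -0.16  2.68]
(0.46, -0.214) 3.1 -0.35 0.2 [-0.72  0.07 -0.67  0.56  0.23 -0.69]
(0.46, -0.214) 3.1 0 0.03 [-0.58  0.48 -0.55  0.54  0.   -0.58]
(0.46, -0.214) 3.1 0 0.2 [-0.58  0.27 -0.35  0.95  0.   -0.58]
(0.46, -0.214) 3.1 0.35 0.2 [-0.48  0.53 -0.02  1.33 -0.16 -0.46]
(0.45, 0.227) 0 -0.35 0.2 [ 0.4   0.06 -0.69  0.5  -0.13 -2.76]
(0.45, 0.227) 0 0 0.03 [ 0.32  0.48 -0.56  0.53  0.   -2.82]
(0.45, 0.227) 0 0 0.2 [ 0.32  0.27 -0.36  0.94  0.   -2.82]
(0.45, 0.227) 0 0.35 0.2 [ 0.27  0.53 -0.03  1.35  0.09 -2.89]
(0.45, 0.227) 3.1 -0.35 0.2 [ 0.4   0.06 -0.69  0.5  -0.13  0.38]
(0.45, 0.227) 3.1 0 0.03 [ 0.32  0.48 -0.56  0.53  0.    0.32]
(0.45, 0.227) 3.1 0 0.2 [ 0.32  0.27 -0.36  0.94  0.    0.32]
(0.45, 0.227) 3.
[... 364 characters left out ...]
23]
(0.46, -0.011) 3.1 0 0.03 [-0.18  0.42 -0.67  0.48  0.   -0.18]
(0.46, -0.011) 3.1 0 0.2 [-0.18  0.19 -0.47  0.92  0.   -0.18]
(0.46, -0.011) 3.1 0.35 0.2 [-0.15  0.47 -0.13  1.32 -0.05 -0.14]
(0.69, 0.015) 0 -0.35 0.2 [-0.1   0.36 -0.29  0.57  0.03  3.05]
(0.69, 0.015) 0 0 0.03 [-0.09  0.75 -0.02  0.8   0.    3.06]
(0.69, 0.015) 0 0 0.2 [-0.09  0.61  0.18  1.14  0.    3.06]
(0.69, 0.015) 0 0.35 0.2 [-0.07  0.98  0.83  1.76 -0.03  3.07]
(0.69, 0.015) 3.1 -0.35 0.2 [-0.1   0.36 -0.29  0.57  0.03 -0.09]
(0.69, 0.015) 3.1 0 0.03 [-0.09  0.75 -0.02  0.8   0.   -0.09]
(0.69, 0.015) 3.1 0 0.2 [-0.09  0.61  0.18  1.14  0.   -0.09]
(0.69, 0.015) 3.1 0.35 0.2 [-0.07  0.98  0.83  1.76 -0.03 -0.07]
```

Both views agree: blue near scene pixel (340,243), green (292,216), yellow (245,188) on dark mats, the tray at (335,184), the jar at (388,205) and the tape at (385,272). The jar and tape stand near blue. Next I hover over blue and fit its outline.

```bash
cat >> h.py <<'E'
from scipy.optimize import minimize
G={"blue":(.46,-.214),"yellow":(.45,.227),"green":(.46,-.011)}
O0=R.from_euler("z",np.pi)*R.from_rotvec([np.pi,0,0])
def ori(yaw=0,pitch=0): # pitch>0 about the case's y axis: +x end down
    return (R.from_euler("z",yaw)*R.from_euler("y",pitch)*O0).as_rotvec()
def outline(f,T,p):
    c=np.array([[a,b,z] for a in(-.07,.07) for b in(-.027,.027) for z in(0,.049)])@R.from_euler("z",p[2]).as_matrix().T+[p[0],p[1],.002]
    q=(c-T[:3,3])@T[:3,:3]; u=q[:,:2]/q[:,2:]*[f["fx"],f["fy"]]+[f["cx"],f["cy"]]
    return cv2.convexHull(u.astype(np.float32))
def fit(f,T,mask,p0):
    def cost(p):
        m=np.zeros((400,640),np.uint8); cv2.fillConvexPoly(m,np.round(outline(f,T,p)*16).astype(np.int32),255,cv2.LINE_AA,4)
        return np.abs(m/255.-mask).sum()/mask.sum()
    best=None
    for y in(-.4,0,.4):
        s=np.array([[*p0,y]]*4,float); s[1,0]+=.02;s[2,1]+=.02;s[3,2]+=.3
        r=minimize(cost,s[0],method="Nelder-Mead",options=dict(initial_simplex=s,xatol=1e-4,fatol=1e-4))
        if best is None or r.fun<best.fun: best=r
    return best.x,best.fun
def look(name,p0,tag=None):
    st=get_state();f=grab_frame("wrist");T=campose(f,st)
    r=silhouettes("wrist","case_"+name)[0]; p,c=fit(f,T,r["mask"],p0)
    if tag:
        g=f["img"].copy(); cv2.polylines(g,[np.round(outline(f,T,p)).astype(np.int32)],True,(255,0,255),1); save(tag,dict(img=g))
    print(name,"pose",p.round(4),"cost",round(c,3),"score",round(r["score"],2)); return p
E
python3 - <<'E'
from h import *
x,y=G["blue"]
movep([x,y,.2],ori(0)); print(get_state()["clock"])
look("blue",G["blue"],"blue1")
E
```

```text
2.9083
blue pose [ 0.4592 -0.2251 -0.3521] cost 0.068 score 0.68
```

View pics/blue1.png

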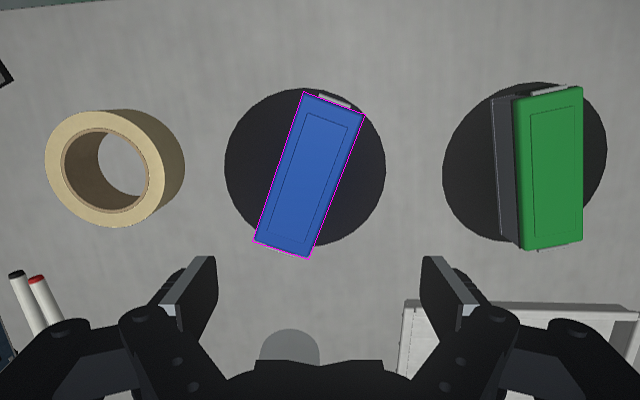

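The fitted outline matches the blue case (lid centre near pixel (308,175)). The fingers have clear room beside it, with the tape at (115,168) and green at (548,168). Next: pick, shake and set back.

```bash
cat >> h.py <<'E'
def meas(tag,yaw):
    w=[];F=[]
    for _ in range(10):
        s=get_state(); w.append(s["wrist_torque"]);F.append(s["contact_force"]); sleep(.02)
    Rz=R.from_euler("z",-yaw)
    print(f"{tag:12s} t={get_state()['clock']:.1f} M(case axes)",Rz.apply(np.mean(w,0)).round(3),"F",np.mean(F,0).round(2),"sd",np.std(w,0).round(3),"gap",round(get_state()["finger_gap"],3))
Z=.013
def pick(p):
    x,y,a=p; movep([x,y,.1],ori(a)); meas("empty",a)
    move_l([x,y,Z],.12); grab(60); s=get_state(); print("grasp",s["grasp_force"],round(s["finger_gap"],3))
    move_l([x,y,.15],.15)
def shake(p):
    x,y,a=p; meas("level0",a)
    for t,d in(("far",.36),("level1",0),("near",-.36),("level2",0)):
        movep([x,y,.15],ori(a,d)); 
        if d: sleep(.4)
        meas(t,a)
def put(p):
    x,y,a=p; move_l([x,y,.04],.15); move_l([x,y,Z+.0007],.05); let_go(); move_l([x,y,.12],.15); print("t",get_state()["clock"])
E
python3 - <<'E'
from h import *
p=[.4592,-.2251,-.3521]
pick(p);shake(p);put(p)
x,y=G["yellow"]; movep([x,y,.2],ori(0)); look("yellow",G["yellow"],"yellow1"); print(get_state()["clock"])
E
```

```text
empty        t=3.7 M(case axes) [ 0.001 -0.014 -0.004] F [ 0.09 -0.16  0.44] sd [0.05  0.038 0.027] gap 0.999
grasp 64.60222631692886 0.625
level0       t=6.2 M(case axes) [0.002 0.012 0.012] F [-0.17 -0.1  -4.14] sd [0.029 0.018 0.025] gap 0.625
far          t=7.2 M(case axes) [-0.005 -0.611  0.003] F [-0.04  0.09 -4.5 ] sd [0.036 0.027 0.03 ] gap 0.623
level1       t=7.9 M(case axes) [-0.007  0.001 -0.002] F [ 0.48 -0.3  -4.08] sd [0.032 0.031 0.026] gap 0.623
near         t=9.1 M(case axes) [ 0.013  0.598 -0.009] F [-0.22 -0.02 -4.59] sd [0.04  0.032 0.032] gap 0.624
level2       t=9.8 M(case axes) [ 0.013  0.006 -0.003] F [-0.12  0.17 -4.37] sd [0.021 0.023 0.034] gap 0.625
t 12.6083
yellow pose [0.4576 0.2332 0.1748] cost 0.066 score 0.92
14.3917
```

View pics/yellow1.png

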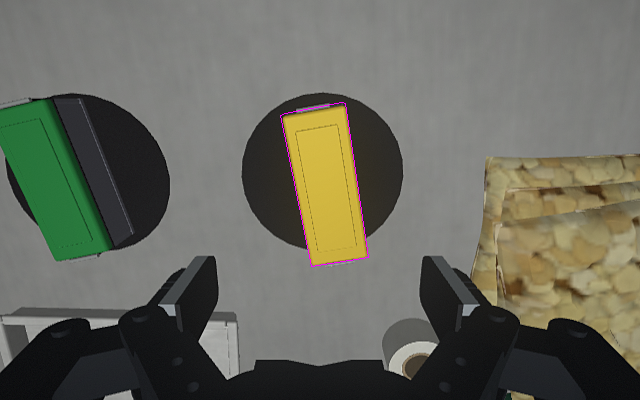

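The yellow outline fits (lid centre near pixel (325,185)), and the pile at column 485+ is about 160 mm away. Blue looks quiet: its level moments after the far and near dips are the same. Yellow next.

```bash
sed -i 's/range(10)/range(25)/' h.py
python3 - <<'E'
from h import *
p=[.4576,.2332,.1748]
pick(p);shake(p);put(p)
x,y=G["green"]; movep([x,y,.2],ori(0)); look("green",G["green"],"green1"); print(get_state()["clock"])
E
```

```text
empty        t=15.3 M(case axes) [ 0.005 -0.008 -0.004] F [-0.04  0.11  0.31] sd [0.029 0.03  0.033] gap 1.001
grasp 63.97221386432648 0.624
level0       t=18.1 M(case axes) [-0.008 -0.006 -0.002] F [ 0.07 -0.14 -2.26] sd [0.021 0.023 0.031] gap 0.622
far          t=19.4 M(case axes) [ 0.001 -0.492  0.006] F [-0.05 -0.04 -2.19] sd [0.034 0.026 0.028] gap 0.625
level1       t=20.3 M(case axes) [ 0.002 -0.014 -0.   ] F [ 0.26 -0.07 -2.15] sd [0.03  0.033 0.033] gap 0.624
near         t=21.7 M(case axes) [ 0.     0.508 -0.002] F [-0.02 -0.12 -2.07] sd [0.027 0.031 0.026] gap 0.623
level2       t=22.7 M(case axes) [-0.008  0.012 -0.005] F [-0.12  0.06 -2.15] sd [0.026 0.025 0.029] gap 0.625
t 25.5083
green pose [ 0.4524 -0.0104  0.2049] cost 0.057 score 0.64
26.6167
```

View pics/green1.png

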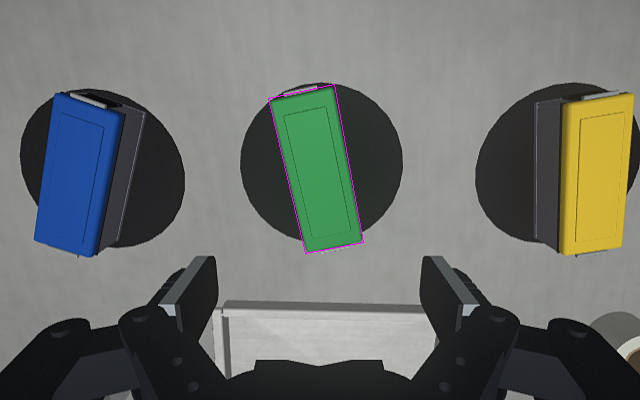

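Green's outline fits (lid centre near pixel (316,170)). Blue at (80,175) and yellow at (600,175) are standing back on their mats. Green next, kept in the gripper.

```bash
python3 - <<'E'
from h import *
p=[.4524,-.0104,.2049]
pick(p);shake(p)
x,y,a=p
for d in(.36,-.36): movep([x,y,.15],ori(a,d)); sleep(.5); meas("again",a)
movep([x,y,.15],ori(a)); meas("level",a)
E
```

```text
empty        t=27.5 M(case axes) [-0.005 -0.002  0.004] F [ 0.01 -0.13  0.19] sd [0.028 0.029 0.028] gap 1.0
grasp 63.422819674015045 0.628
level0       t=30.3 M(case axes) [ 0.002  0.001 -0.002] F [ 0.03  0.21 -3.61] sd [0.036 0.027 0.034] gap 0.624
far          t=31.6 M(case axes) [ 0.01  -0.595  0.008] F [ 0.04 -0.14 -3.58] sd [0.024 0.025 0.037] gap 0.626
level1       t=32.5 M(case axes) [-0.003 -0.016 -0.004] F [ 0.21  0.03 -3.67] sd [0.027 0.029 0.03 ] gap 0.625
near         t=33.8 M(case axes) [-0.005  0.6    0.001] F [ 0.03  0.01 -3.61] sd [0.034 0.033 0.024] gap 0.628
level2       t=34.7 M(case axes) [ 0.007  0.026 -0.006] F [-0.06  0.06 -3.7 ] sd [0.03  0.032 0.035] gap 0.627
again        t=36.1 M(case axes) [-0.001 -0.602  0.001] F [ 0.12  0.1  -3.74] sd [0.035 0.027 0.033] gap 0.623
again        t=37.8 M(case axes) [ 0.003  0.607 -0.   ] F [ 0.02  0.11 -3.82] sd [0.019 0.037 0.032] gap 0.622
level        t=38.7 M(case axes) [-0.005  0.014  0.001] F [-0.25  0.08 -3.55] sd [0.028 0.023 0.021] gap 0.625
```

Tilt moments fit weight x lever for yellow and green, but blue reads about 0.045 N·m low, which is what a ball at the low end would give. So green looks quiet: I set it back, pick up blue again and check with a small tilt after each dip.

```bash
python3 - <<'E'
from h import *
put([.4524,-.0104,.2049])
p=[.4592,-.2251,-.3521]; x,y,a=p
movep([x,y,.2],ori(0)); p=look("blue",p[:2],"blue2"); x,y,a=p
pick(p)
for d in(.36,.05,-.36,-.05):
    movep([x,y,.15],ori(a,d)); sleep(.4); meas(str(d),a)
E
```

```text
t 41.5833
blue pose [ 0.4575 -0.2242 -0.3589] cost 0.072 score 0.92
empty        t=43.5 M(case axes) [-0.004  0.001 -0.004] F [ 0.03 -0.18  0.24] sd [0.034 0.032 0.033] gap 1.002
grasp 64.39946472644806 0.62
0.36         t=47.2 M(case axes) [ 0.001 -0.586  0.005] F [ 0.01  0.02 -4.15] sd [0.031 0.032 0.03 ] gap 0.624
0.05         t=48.5 M(case axes) [ 0.008 -0.042 -0.007] F [-0.11  0.12 -4.19] sd [0.029 0.032 0.027] gap 0.622
-0.36        t=49.9 M(case axes) [ 0.003  0.612 -0.005] F [ 0.01  0.11 -4.18] sd [0.03  0.039 0.029] gap 0.622
-0.05        t=51.2 M(case axes) [ 0.002  0.051 -0.004] F [ 0.12  0.01 -3.95] sd [0.032 0.019 0.024] gap 0.623
```

The small-tilt moments (-0.042 / +0.051, against ±0.086 for a quiet case) confirm blue has the ball. Carrying it to the tray.

```bash
python3 - <<'E'
from h import *
f=grab_frame("scene"); print(onplane(f,campose(f),[335,184],.02))
s=get_state();x,y,_=s["position"]; a=-.3589
movep([x,y,.19],ori(a)); move_l([.69,.015,.19],.15,rot=ori(-.1)); move_l([.69,.015,.165],.1); sleep(.5)
s=get_state(); print(s["clock"],s["position"],s["grasp_force"],s["finger_gap"])
for c in("scene","side"):
    f=grab_frame(c);T=campose(f)
    if c=="side": save("end",f)
    for n in("case_green","case_yellow","steel_tray"):
        for r in tip_of(c,n)[:1]: print(c,n,round(r["score"],2),onplane(f,T,r["centre"],.002)[0].round(3))
E
```

```text
[[ 7.01301749e-01 -6.86528625e-04  2.00000000e-02]]
54.8 [0.69005915 0.01502367 0.1652045 ] 66.69379860162735 0.6230950499927904
scene case_green 0.85 [ 0.468 -0.     0.002]
scene case_yellow 0.67 [0.47  0.247 0.002]
scene steel_tray 0.82 [0.717 0.017 0.002]
side case_green 0.62 [ 0.452 -0.009  0.002]
side case_yellow 0.81 [0.46  0.236 0.002]
side steel_tray 0.8 [0.696 0.017 0.002]
```

View pics/end.png

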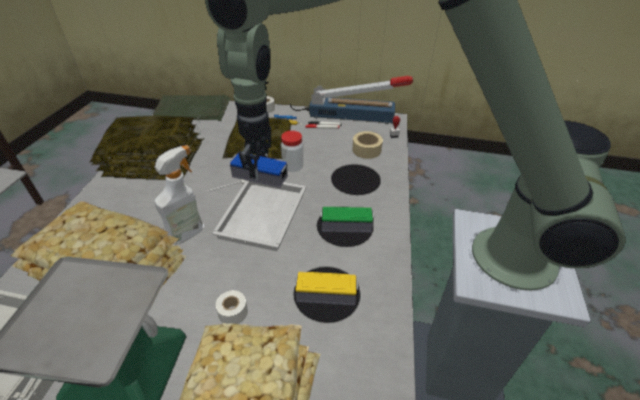

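Blue is held level above the tray at pixel (260,168). Green (347,220) and yellow (327,288) stand on their mats, and the jar, label roll and tape roll are unmoved.

```bash
python3 -c "
from cell import *
print(sign_off())"
```

```text
the job is handed in; nothing more can be done
None
```

The blue-lid case is the one that rattles: I handed in with it held level about 15 cm above the tray's middle, and yellow and green back on their mats; I shook all three in order, left the bystanders alone, and used about 55 of the 72 s, though no verdict was shown.

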